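# Clip the ring insert into the vortex mixer and hold a round flask down on its sprung head

### The job

The amber round-bottomed flask has to be shaken on the touch-start vortex mixer, which runs only while its head is held down. First lay the thick foam ring with the one large hole into the mixer's head and press it down until it has snapped level under the spring clips all round; then take the flask out of its cork ring, set it upright into the ring on the mixer and push it straight down until the head is fully down. Finish like that, with the gripper still holding the flask down and touching nothing of the mixer itself, and leave the other things on the bench where they stand.

Things in the scene. Friction and masses are not known exactly. Their poses are not given: they have to be found in the camera images.
- mixer: The touch-start vortex mixer, fixed: a white box 170 x 130 mm, 78 mm high, sloping control panel on its -x side, round sprung head on top (axis 16 mm towards +x). Three steel spring clips on the head's rim, 120 degrees apart, one on the -x side: noses 9 mm above the seat (tops 11.5 mm) reach in to 30.2 mm from the axis and give way outwards. Origin: centre of the underside; z up.
- head_seat (a point): Centre of the flat seat inside the mixer's round black head, moving with it; 98 mm above the bench while the head is up. The seat is 67 mm across; the wall round it flares to 75 mm at the rim, 8 mm above the seat (83 mm outside). To press an insert onto it past the clips takes about 3 to 7 N. z up, x away from the control panel.
- mixer_head (a joint): How far the sprung head is pressed down (m): 0 up, 0.008 fully down on its stop. It starts to sink at about 5 N of load and is fully down at 12 N, counting the weights of insert (0.6 N) and flask (about 1.6 N); it springs up again when let go.
- ring_insert: Thick grey foam ring flat on the bench: 18 mm thick, one hole 40 mm across. Tapered foot (57 mm at the underside), 64 mm bead 6 mm up, straight 60 mm part from 8 mm to the top to grip by. Home: underside on the seat, bead under the clips, top 10 mm above the head's rim all round; any yaw fits. Origin: centre of the underside, z up. 60 g.
- flask: Amber round-bottomed flask: ball 64 mm, straight neck 25 mm across from 64 to 100 mm above the lowest point, lip 28 mm, white stopper 29 mm across up to 118 mm. It stands in a cork ring, lowest point 16 mm above the bench; seated in the ring insert that point is 11 mm above head_seat. Origin: the lowest point, z up along the neck. About 160 g.
- flask_ball (a point): Centre of the round flask's ball, 32 mm above its lowest point, on the neck's axis. Seated in the ring insert it lies 43 mm above head_seat.
- cork_ring: Loose cork ring in which the flask stands: 84 mm outside, hole 44 mm, 25 mm high. Origin: centre of the underside.
- tube_insert: Bystander: the other grey foam insert, the same outside as the ring insert but closed, with seven small tube holes. Origin: centre of the underside.
- conical_flask: Bystander: small clear conical flask, base 51 mm across, 85 mm high. Origin: centre of the underside.
- vial_a: Bystander: capped vial 23 mm across, 48 mm high. Origin: centre of the underside.
- vial_b: Bystander: another such vial.
- wash_bottle: Bystander: white wash bottle, 64 mm across, 192 mm high with its spout. Origin: centre of the underside.
- timer: Bystander: flat bench timer 45 x 70 x 20 mm. Origin: centre of the underside.
Not all that is in view belongs to the job. What is shaped like the ring_insert but pink or turquoise is not meant.

How it is judged:
By the outcome, as a careful person would: the job done as asked, in the order asked, and still so for the second after the job is handed in, while the arm keeps its last pose, push and grip.
It also fails if it takes over 69 s, if anything falls off the work surface, if the arm or the gripper's body presses on something with over 40 N, if the wrist force passes 120 N, or if a joint passes its speed limit or range.

### The arm

A 6-joint arm with a two-finger parallel gripper is mounted at the origin on the work surface. World frame = base frame: x ahead of the robot, y to its left, z up, the work surface at z = 0. Lengths are in m, angles in rad, forces in N, time in s.
With the tool pointing down it reaches from about 0.3 to 0.775 m from the base axis. Payload 14.6 kg.
Tool frame: the origin (TCP) lies at the centre of the arm's flange, where the gripper is bolted on; the fingertips stand 199 mm ahead of it and the grasp point (between the pads) lies ctrl.tcp_to_grasp ahead of it (ctrl.tcp_to_grasp is the distance from the TCP to the grasp point, in m); z points along the fingers, y is the line along which they close (so a half turn about z gives the same grasp; the last joint's range is limited). The gripper opens to 94 mm and grips with 3 to 60 N. Pads are 16 mm wide; open, the fingers measure 119 mm over their backs; the gripper's body (75 mm by 177 mm) begins 78 mm behind the grasp point.
Start: joints at [1.194, 0.3, 1.521, -0, 1.321, -0.067], TCP at [0.168, 0.524, 0.405] pointing down, gripper open.
Joint ranges: [-3.03, 3.03], [-0.79, 2.21], [0.23, 2.52], [-1.04, 4.18], [0, 3.07], [-2.55, 2.55]. Speed limits (rad/s): [2.22, 2.22, 2.57, 3.14, 3.14, 3.14].

### API

Orientations are given as [roll, pitch, yaw] about the fixed x, y, z axes, in that order (R = Rz(yaw) Ry(pitch) Rx(roll)).
In Python, from station import ctrl gives the robot as it stands. The module is installed in compiled form; this text tells all that it offers.
- The arm moves only by the shell command python3 -m jog 'ROWS' [OPENING] [FORCE]. ROWS is JSON, a list of rows, each a list of 6 numbers: the shift along the tool's x, y, z in cm, then the turn, a rotation vector about the tool's x, y, z in rad. In form: [[tx, ty, tz, ax, ay, az], ...]. A call has 1 to 8 rows; each row is the pose to reach, as a shift and turn from the pose commanded when the call began, along the tool's axes at that moment; what a row does not reach only later rows make up. A row lasts 1/10 s, in which the tool goes at most 50 mm and 8.59 degrees, less where a joint would pass 70% of its speed; a pose out of reach is approached as far as the arm can. A call with a gripper value outside its range is refused whole. OPENING is the opening in per cent of the stroke, from 0 (shut) to 100 (fully open), set as the call begins (- or left out, the last holds). The fingers move at their own pace and stop on an object; FORCE is the grip in N (left out, the last holds). Time passes only in rows, so rows that repeat a pose let the fingers close. It gives the time, the measured TCP pose, the force, the opening and the grip force at its end, in the units of the state.
- ctrl.get_obs(): the state, without advancing time (a new reading comes with each control period).
- ctrl.camera(name): name is "side" or "top"; returns a dict with "img" (400x640x3 uint8, blue, green, red), "intrinsics" (3x3 intrinsics, pixels), "k1" (the pictures are not rectified: a ray, as slopes to the right and down, at radius r is drawn at 1 + k1 r^2 times it, then the intrinsics apply), "R" (3x3) and "t" (3): a world point X has camera coordinates R X + t. Camera axes: x right, y down, z forward; pixel columns grow to the right and rows downward; lengths in m; the calibration is good to about 2 mm. A picture is of the moment at which its call begins. There is no depth.
- ctrl.hand_in(): hands the job in; it is judged then, once.
The state is a dict: "time_s": time; "qpos": joint angles; "joint_vel": joint speeds; "tau": joint torques, N m; "ee_pos": TCP position; "eef_rot": TCP orientation; "force": force on the tool from outside, world axes, zero at the start; "moment": the same for the moment, N m; "grip_width": finger opening in m; "grip_force": force on a finger pad.
Only numpy, scipy, OpenCV 4.12 (cv2) and the standard library are available. Lean on these libraries where they do the work, as an engineer would, in place of code of your own. Each camera call takes 0.05 s, during which the arm holds its last target. There are 200 camera calls.

## Working session

There is one attempt and no reset: what is moved stays moved. The work goes in short steps, Python scripts to look and compute and a shell command to move; the robot and the scene stay as the last step left them, time stands still between calls to the robot, and variables do not carry over. Pictures are saved under pics/ and viewed, at most 14 in all, crops included, and the job is handed in when it is done.

```bash
mkdir -p pics
cat > h.py <<'E'
import numpy as np, cv2
from station import ctrl
def ray(c,u,v):
    K=np.array(c["intrinsics"]);k=c["k1"]
    d=np.array([(u-K[0,2])/K[0,0],(v-K[1,2])/K[1,1]])
    s=d.copy()
    for _ in range(30): s=d/(1+k*(s@s))
    R=np.array(c["R"]);return -R.T@np.array(c["t"]),R.T@np.array([s[0],s[1],1])
def onz(c,u,v,z):
    o,d=ray(c,u,v);return o+d*(z-o[2])/d[2]
def proj(c,X):
    p=np.array(c["R"])@np.array(X)+np.array(c["t"]);s=p[:2]/p[2];s=s*(1+c["k1"]*(s@s))
    K=np.array(c["intrinsics"]);return K[0,0]*s[0]+K[0,2],K[1,1]*s[1]+K[1,2]
E
python3 - <<'E'
from h import *
for n in("top","side"):
    c=ctrl.camera(n);cv2.imwrite(f"pics/{n}0.png",c["img"]);np.save(f"{n}0.npy",c,allow_pickle=True)
    R=np.array(c["R"]);print(n,-R.T@np.array(c["t"]),R[2],c["k1"],c["intrinsics"][0])
o=ctrl.get_obs();print(o,ctrl.tcp_to_grasp)
E
```

```text
top [0.35881222 0.12130714 1.0890953 ] [ 0.16114777  0.00156623 -0.98692905] -0.0848119339298757 [372.10952657   0.         316.31799326]
side [0.34406831 1.539349   0.91211689] [ 0.10182479 -0.86552183 -0.49041174] 0.026439951227421515 [502.83656001   0.         318.39894198]
{'time_s': 0.1, 'qpos': array([ 1.19438366e+00,  3.00419707e-01,  1.52152521e+00, -2.56104815e-05,
        1.32070278e+00, -6.66138420e-02]), 'joint_vel': array([-0.00035767, -0.0015489 , -0.00265713,  0.00036449,  0.00025122,
        0.00087738]), 'tau': array([ 2.04378237e-03, -5.32640219e+01, -3.53283691e+01,  7.09781866e-02,
        2.34365434e-02, -7.67713641e-05]), 'ee_pos': array([0.16767755, 0.52378548, 0.40413805]), 'eef_rot': array([-3.14053830e+00, -4.54762802e-05,  2.83180016e+00]), 'force': array([-0.50685729,  0.51913076,  0.50446596]), 'moment': array([-0.02294706, -0.00958162,  0.04072985]), 'grip_force': 0.0, 'grip_width': 0.09384872894780609} 0.1804
```

View pics/top0.png

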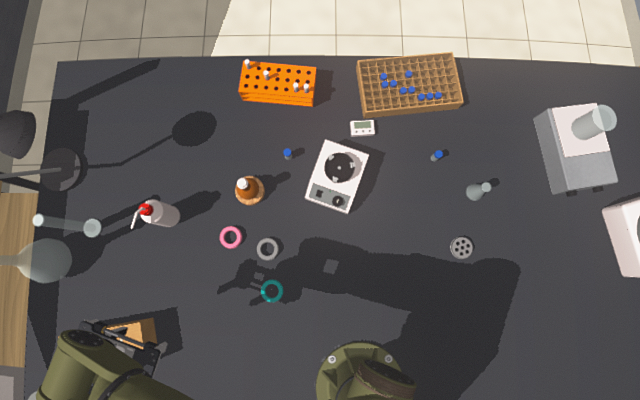

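View pics/side0.png

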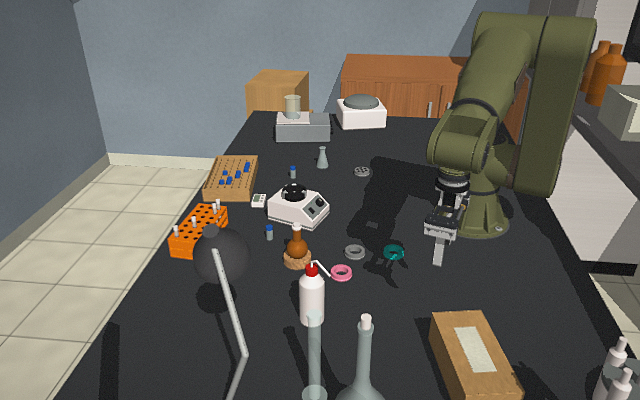

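The top view shows the robot base at the bottom (~355,385). Ring candidates there are the grey open ring (267,249), the pink one (230,237), the turquoise one (272,291) and the closed seven-hole grey insert (461,247). Only the grey ring at (267,249) is grey with one large hole. The mixer head is at (340,168), the flask at (248,188) and the wash bottle at (160,213). I'll confirm with an enlarged crop and measure.

Run:
```python
from h import *
T=np.load("top0.npy",allow_pickle=True).item();S=np.load("side0.npy",allow_pickle=True).item()
a=cv2.resize(T["img"][130:270,210:400],None,fx=4,fy=4,interpolation=cv2.INTER_CUBIC)
b=cv2.resize(S["img"][170:290,250:410],None,fx=5,fy=5,interpolation=cv2.INTER_CUBIC)
cv2.imwrite("pics/topc.png",a);cv2.imwrite("pics/sidec.png",b)
# grey ring: low saturation, brighter than bench
for n,c,(x0,y0,x1,y1),z in(("top",T,(250,230,286,265),.018),("side",S,(338,240,372,262),.018)):
    im=c["img"][y0:y1,x0:x1].astype(int);m=((im.max(2)>85)&(im.max(2)-im.min(2)<30)).astype(np.uint8)
    cs,_=cv2.findContours(m,cv2.RETR_EXTERNAL,cv2.CHAIN_APPROX_NONE);k=max(cs,key=cv2.contourArea)
    (u,v),ax,an=cv2.fitEllipse(k);print(n,"ring",u+x0,v+y0,ax,an,onz(c,u+x0,v+y0,z),onz(c,u+x0,v+y0,.009))
```

```text
top ring 266.66918563842773 248.9319553375244 (21.297956466674805, 22.783512115478516) 178.73019409179688 [0.38281603 0.26451337 0.018     ] [0.38301772 0.26571667 0.009     ]
side ring 354.6138095855713 251.63977909088135 (15.190934181213379, 19.857561111450195) 96.33435821533203 [0.38133335 0.27029464 0.018     ] [0.38170845 0.2575206  0.009     ]
```

View pics/topc.png

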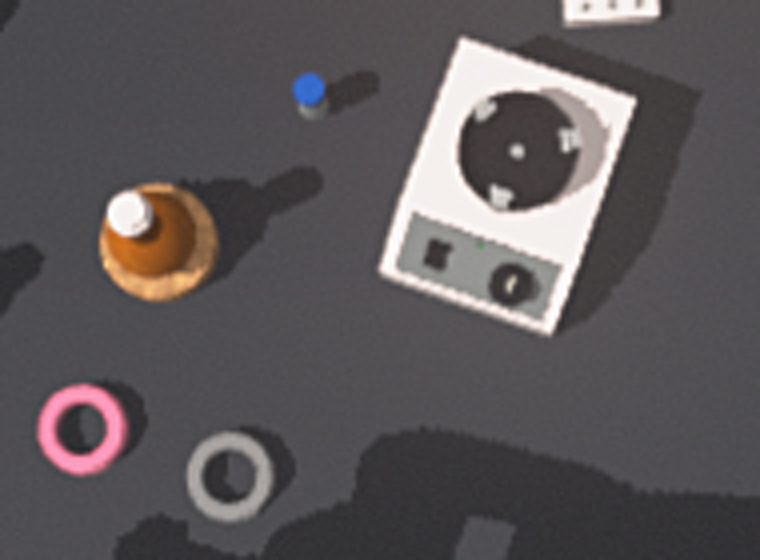

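View pics/sidec.png

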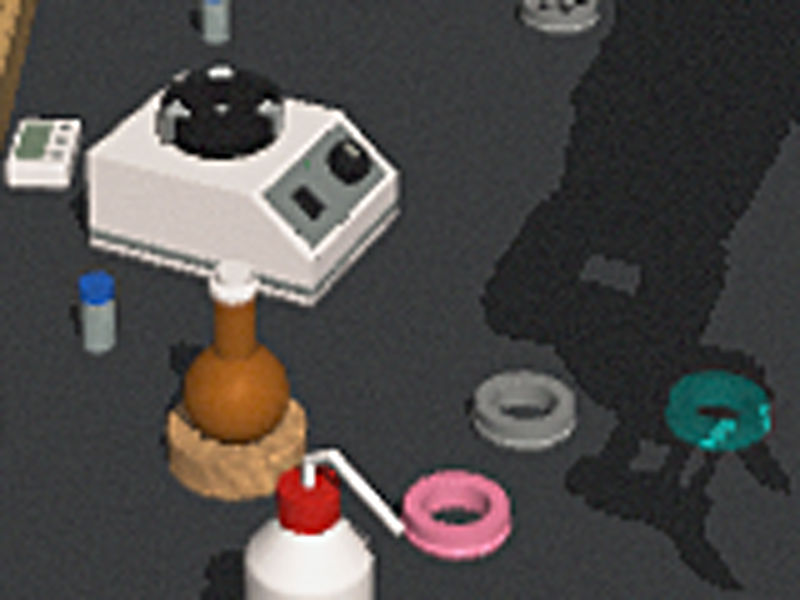

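The crops show the grey one-hole ring at top (267,249) and side (355,252), so that is the one. The head's centre screw is at about top (339.2,167.8) and side (294.4,191.6). The stopper is at about top (242.5,183) and side (297,225).

Run:
```python
from h import *
T=np.load("top0.npy",allow_pickle=True).item();S=np.load("side0.npy",allow_pickle=True).item()
def tri(p,q):
    o1,d1=ray(T,*p);o2,d2=ray(S,*q);s=np.linalg.lstsq(np.c_[d1,-d2],o2-o1,rcond=None)[0]
    a,b=o1+s[0]*d1,o2+s[1]*d2;return (a+b)/2,np.linalg.norm(a-b)
def blob(c,x0,y0,x1,y1,f):
    im=c["img"][y0:y1,x0:x1].astype(int);m=f(im[...,0],im[...,1],im[...,2]).astype(np.uint8)
    k=max(cv2.findContours(m,cv2.RETR_EXTERNAL,cv2.CHAIN_APPROX_NONE)[0],key=cv2.contourArea)
    M=cv2.moments(k);return np.array([M["m10"]/M["m00"]+x0,M["m01"]/M["m00"]+y0]),cv2.contourArea(k),np.array(cv2.boundingRect(k))+[x0,y0,0,0],k+[x0,y0]
print("screw",tri((339.25,167.75),(294.4,191.6)),onz(T,339.25,167.75,.098),onz(S,294.4,191.6,.098))
w=lambda b,g,r:(b>120)&(g>130)&(r>140)
t=blob(T,230,170,252,196,w);s=blob(S,285,218,310,232,w);print("stop",t[:3],s[:3],tri(t[0],s[0]))
print(onz(T,*t[0],.128),onz(S,*s[0],.125))
am=lambda b,g,r:(r-b>60)&(g<100)&(r<200)
s=blob(S,285,235,312,262,am);print("ball side",s[:3])
t=blob(T,232,175,266,206,lambda b,g,r:(r-b>50)&(g<110));print("ball top",t[:3],onz(T,*t[0],.048))
t=blob(T,225,170,270,210,lambda b,g,r:((r-b>40)));print("cork top",t[:3])
# panel box top-face corners in topc: yaw
c1=onz(T,210+460/4,130+38/4,.078);c2=onz(T,210+637/4,130+100/4,.078);print(c1,c2,np.linalg.norm(c1-c2),"yaw",np.arctan2(*(c1-c2)[[1,0]])-np.pi/2)
# dark head rim fit
s=T["img"][150:188,322:358].max(2);m=(s<75).astype(np.uint8)
k=max(cv2.findContours(m,cv2.RETR_EXTERNAL,cv2.CHAIN_APPROX_NONE)[0],key=cv2.contourArea);e=cv2.fitEllipse(cv2.convexHull(k)+[322,150]);print("head",e,onz(T,*e[0],.104))
```

```text
screw (array([0.60075967, 0.06053489, 0.10008577]), np.float64(0.0015492197699383055)) [0.60206862 0.06042533 0.098     ] [0.60060719 0.05704022 0.098     ]
stop (array([241.75396825, 182.93650794]), 84.0, array([237, 177,  11,  12])) (array([298.50181159, 222.6865942 ]), 184.0, array([285, 218,  25,  13])) (array([0.54806909, 0.31746875, 0.13968358]), np.float64(0.004779080834937784))
[0.55286453 0.32006301 0.128     ] [0.54943495 0.29494894 0.125     ]
ball side (array([296.9024024 , 247.06756757]), 333.0, array([287, 235,  21,  24]))
ball top (array([252.97574732, 189.01974055]), 295.5, array([238, 177,  26,  22])) [0.55139138 0.30372922 0.048     ]
cork top (array([250.28110161, 191.39727762]), 526.5, array([235, 176,  29,  29]))
[0.68902821 0.09892304 0.078     ] [ 0.64423271 -0.02553824  0.078     ] 0.13227715819116093 yaw -0.3454805125712017
head ((338.9076232910156, 167.2308807373047), (28.229900360107422, 28.26358413696289), 44.03695297241211) [0.60204312 0.0617153  0.104     ]
```

```bash
cat >> h.py <<'E'
from scipy.spatial.transform import Rotation as Ro
def go(x,y,z,yaw=2.796):
    o=ctrl.get_obs();A=Ro.from_euler("xyz",o["eef_rot"]);B=Ro.from_euler("xyz",[np.pi,0,yaw])
    print("rows",np.round(np.r_[A.inv().apply(np.array([x,y,z])-o["ee_pos"])*100,(A.inv()*B).as_rotvec()],3))
E
python3 - <<'E'
from h import *
go(.382,.265,.30);go(.382,.265,.25)
S=np.load("side0.npy",allow_pickle=True).item();T=np.load("top0.npy",allow_pickle=True).item()
print("ball",onz(S,297.4,248.2,.048)); print("pink",onz(T,230,237,.018))
for X in([.551,.31,.048],[.551,.31,.134],[.6015,.06,.098]):print(proj(T,X),proj(S,X))
E
```

```text
rows [-2.8302e+01 -1.8102e+01  1.0432e+01 -1.0000e-03 -0.0000e+00  3.6000e-02]
rows [-2.8302e+01 -1.8097e+01  1.5432e+01 -1.0000e-03 -0.0000e+00  3.6000e-02]
ball [0.55090404 0.3158179  0.048     ]
pink [0.41615427 0.37143417 0.018     ]
(np.float64(250.78509070330983), np.float64(189.14878461920043)) (np.float64(297.6673919836407), np.float64(247.09108771404675))
(np.float64(245.08101406227746), np.float64(183.18714944185004)) (np.float64(297.1318129126222), np.float64(222.74910119337144))
(np.float64(339.40687466721533), np.float64(167.95290383788353)) (np.float64(294.00096975873697), np.float64(191.9974014060383))
```

```bash
python3 -m jog '[[-4,-2.6,1.5,0,0,0.036],[-8,-5.2,3,0,0,0.036],[-12,-7.8,4.5,0,0,0.036],[-16,-10.4,6,0,0,0.036],[-20,-13,7.5,0,0,0.036],[-24,-15.5,9,0,0,0.036],[-28.3,-18.1,10.4,0,0,0.036],[-28.3,-18.1,10.4,0,0,0.036]]' 82 30
python3 -m jog '[[0,0,0,0,0,0],[0,0,0,0,0,0]]'
python3 - <<'E'
from h import *
go(.382,.265,.21)
c=ctrl.camera("side");i=c["img"][190:310,270:430];cv2.imwrite("pics/s1.png",cv2.resize(i,None,fx=5,fy=5,interpolation=2))
o=ctrl.get_obs();print(o["ee_pos"],o["force"],proj(c,o["ee_pos"]-[0,0,.199]))
E
```

```text
time_s: 0.9
ee_pos: [0.3842, 0.2617, 0.299]
eef_rot: [-3.139, -0.001, 2.791]
force: [0.2, 0.1, 0.2]
grip_width: 0.0771
grip_force: 0.0
time_s: 1.1
ee_pos: [0.3816, 0.2658, 0.3008]
eef_rot: [3.141, -0.0, 2.796]
force: [-0.7, 0.1, 0.2]
grip_width: 0.077
grip_force: 0.0
rows [-0.064 -0.061  9.085  0.    -0.     0.   ]
[0.38144372 0.26600946 0.30094829] [0.9513604  0.5689604  0.50513939] (np.float64(355.6953904294239), np.float64(227.7466693875858))
```

View pics/s1.png

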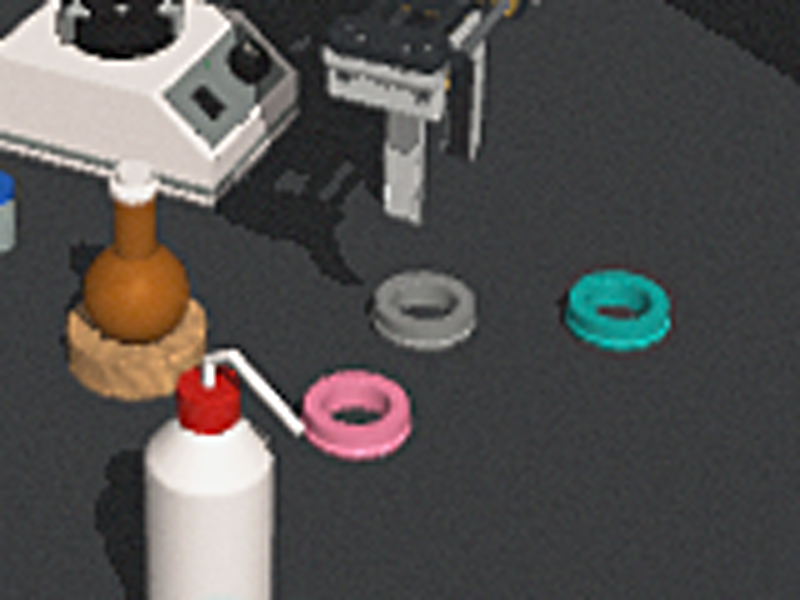

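The open gripper hangs above the grey ring, centred on it to within a couple of pixels: ring at about (355,252), finger midpoint at about (357,227). Going down to grip.

```bash
python3 -m jog '[[-0.05,-0.05,3,0,0,0],[-0.05,-0.05,6,0,0,0],[-0.05,-0.05,8,0,0,0],[-0.05,-0.05,9,0,0,0],[-0.05,-0.05,9,0,0,0],[-0.05,-0.05,9,0,0,0]]'
python3 -m jog '[[0,0,0,0,0,0],[0,0,0,0,0,0],[0,0,0,0,0,0],[0,0,0,0,0,0],[0,0,0,0,0,0]]' 50 25
python3 -m jog '[[0,0,-3,0,0,0],[0,0,-7,0,0,0],[0,0,-11,0,0,0],[0,0,-14,0,0,0],[0,0,-14,0,0,0],[0,0,-14,0,0,0]]'
python3 - <<'E'
from h import *
go(.6015,.06,.36)
for n in("side","top"):
    c=ctrl.camera(n);o=ctrl.get_obs();u,v=map(int,proj(c,o["ee_pos"]-[0,0,.199]));print(n,u,v,proj(c,o["ee_pos"]-[0,0,.199]))
    i=c["img"][v-35:v+35,u-45:u+45];cv2.imwrite(f"pics/{n}2.png",i)
a=[cv2.resize(cv2.imread(f"pics/{n}2.png"),None,fx=4.4,fy=4.4,interpolation=2) for n in("side","top")]
cv2.imwrite("pics/b2.png",np.hstack(a)[:, :800])
E
```

```text
time_s: 1.75
ee_pos: [0.3823, 0.2651, 0.2115]
eef_rot: [3.141, 0.001, 2.797]
force: [0.2, -0.2, 0.3]
grip_width: 0.0772
grip_force: 0.0
time_s: 2.25
ee_pos: [0.3825, 0.2646, 0.2113]
eef_rot: [3.141, 0.001, 2.796]
force: [-1.1, 0.3, 6.2]
grip_width: 0.0598
grip_force: 25.0
time_s: 2.85
ee_pos: [0.3822, 0.2644, 0.3506]
eef_rot: [3.141, 0.0, 2.796]
force: [0.3, 0.2, -1.2]
grip_width: 0.0599
grip_force: 25.0
rows [-27.564 -11.791  -0.937   0.      0.     -0.   ]
side 356 213 (np.float64(356.12903633085364), np.float64(213.44615606445942))
top 259 247 (np.float64(259.71840935001285), np.float64(247.96115325652625))
```

View pics/b2.png

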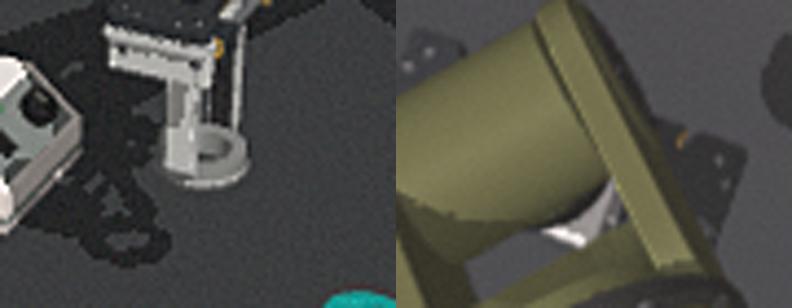

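The side crop shows the ring gripped level between the fingers at crop (205,165), hanging from the straight part. Over to the mixer.

```bash
python3 -m jog '[[-4,-1.7,-0.5,0,0,0],[-8,-3.4,-0.9,0,0,0],[-12,-5.1,-0.9,0,0,0],[-16,-6.8,-0.9,0,0,0],[-20,-8.5,-0.9,0,0,0],[-24,-10.2,-0.9,0,0,0],[-27.5,-11.8,-0.9,0,0,0],[-27.5,-11.8,-0.9,0,0,0]]'
python3 -m jog '[[0,0,0,0,0,0],[0,0,0,0,0,0],[0,0,0,0,0,0]]'
python3 - <<'E'
from h import *
go(.6015,.06,.36)
c=ctrl.camera("side");t=ctrl.camera("top");o=ctrl.get_obs();print(o["ee_pos"])
for z in(.2053,.2103):print(proj(c,o["ee_pos"]-[0,0,z]))
print(proj(c,[.6015,.06,.098]))
a=cv2.resize(c["img"][165:225,255:345],None,fx=5,fy=5,interpolation=2)
u,v=map(int,proj(t,o["ee_pos"]-[0,0,.2]));print(u,v)
b=cv2.resize(t["img"][v-30:v+30,u-34:u+34],None,fx=5,fy=5,interpolation=2)
cv2.imwrite("pics/b3.png",np.hstack([a,b]))
E
```

```text
time_s: 3.75
ee_pos: [0.6031, 0.0571, 0.3572]
eef_rot: [-3.14, -0.002, 2.792]
force: [-0.1, 0.8, -1.3]
grip_width: 0.0597
grip_force: 25.0
time_s: 4.05
ee_pos: [0.6005, 0.0612, 0.3595]
eef_rot: [-3.141, -0.0, 2.797]
force: [0.7, 0.1, -0.9]
grip_width: 0.0599
grip_force: 25.0
rows [-0.133 -0.081 -0.051 -0.    -0.     0.001]
[0.60066552 0.06104124 0.35980323]
(np.float64(293.8266405618026), np.float64(177.26799293664874))
(np.float64(293.8597831548653), np.float64(178.60545237089056))
(np.float64(294.00096975873697), np.float64(191.9974014060383))
340 162
```

View pics/b3.png

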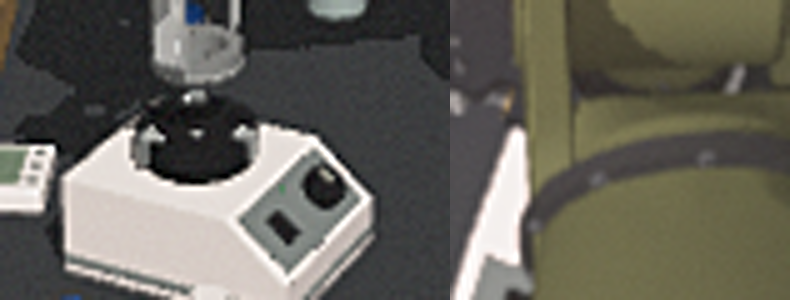

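The side crop shows the ring hanging level above the head. The ring centre is at about u=294.6 against the screw at 294.3, and it should be about 0.5 px left of the screw, so it needs roughly 2 mm more +x. I'll shift it a little, lower it to just above the clips and check the forces.

```bash
python3 -m jog '[[-0.2,0,1.5,0,0,0],[-0.2,0,3,0,0,0],[-0.2,0,4.2,0,0,0],[-0.2,0,4.2,0,0,0],[-0.2,0,4.2,0,0,0]]'
python3 - <<'E'
from h import *
go(.602,.06,.3093)
c=ctrl.camera("side");print(ctrl.get_obs()["ee_pos"])
cv2.imwrite("pics/s4.png",cv2.resize(c["img"][165:220,260:330],None,fx=10,fy=10,interpolation=2))
E
```

```text
time_s: 4.65
ee_pos: [0.6029, 0.0596, 0.3172]
eef_rot: [-3.141, -0.001, 2.796]
force: [-1.6, 0.6, -0.2]
grip_width: 0.0598
grip_force: 25.0
rows [ 0.099  0.002  0.794 -0.    -0.001 -0.   ]
[0.60300389 0.05961995 0.31779939]
```

View pics/s4.png

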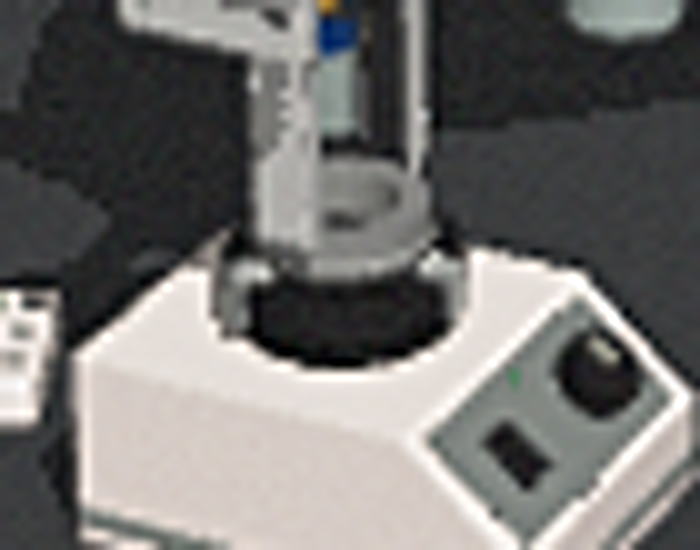

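The ring is centred over the head (ring mid u≈343, head mid u≈341 in the crop), with its foot just above the clip noses. Lowering in small steps while watching the force.

```bash
python3 -m jog '[[0,0,0.15,0,0,0],[0,0,0.3,0,0,0],[0,0,0.3,0,0,0],[0,0,0.3,0,0,0]]'
python3 -m jog '[[0,0,0.15,0,0,0],[0,0,0.3,0,0,0],[0,0,0.3,0,0,0],[0,0,0.3,0,0,0]]' - 35
```

```text
time_s: 5.1
ee_pos: [0.603, 0.0596, 0.3149]
eef_rot: [3.141, 0.001, 2.796]
force: [0.2, 0.4, 1.3]
grip_width: 0.0599
grip_force: 25.0
time_s: 5.5
ee_pos: [0.6028, 0.0596, 0.3109]
eef_rot: [-3.141, -0.001, 2.796]
force: [-0.0, 0.7, -5.4]
grip_width: 0.0597
grip_force: 35.0
```

```bash
python3 -m jog '[[0,0,0,0,0,0],[0,0,0,0,0,0]]'; python3 -m jog '[[0,0,0.15,0,0,0],[0,0,0.15,0,0,0],[0,0,0.15,0,0,0]]'; python3 -m jog '[[0,0,0.15,0,0,0],[0,0,0.15,0,0,0],[0,0,0.15,0,0,0]]'
```

```text
time_s: 5.7
ee_pos: [0.6028, 0.0596, 0.3112]
eef_rot: [-3.141, -0.001, 2.796]
force: [-0.5, 0.6, -7.2]
grip_width: 0.0599
grip_force: 35.0
time_s: 6.0
ee_pos: [0.603, 0.0596, 0.3103]
eef_rot: [3.142, 0.0, 2.796]
force: [-0.2, 0.4, -2.2]
grip_width: 0.0593
grip_force: 35.0
time_s: 6.3
ee_pos: [0.603, 0.0596, 0.3092]
eef_rot: [3.141, 0.001, 2.796]
force: [-1.7, 0.8, 4.2]
grip_width: 0.0596
grip_force: 35.0
```

```bash
python3 -m jog '[[0,0,0.15,0,0,0],[0,0,0.3,0,0,0],[0,0,0.3,0,0,0],[0,0,0.3,0,0,0]]';  python3 -m jog '[[0,0,-0.3,0,0,0],[0,0,-0.3,0,0,0],[0,0,-0.3,0,0,0]]'; python3 -m jog '[[0,0,0,0,0,0],[0,0,0,0,0,0],[0,0,0,0,0,0]]' 70 10; python3 -m jog '[[0,0,-1,0,0,0],[0,0,-2.5,0,0,0],[0,0,-2.5,0,0,0],[0,0,-2.5,0,0,0]]'
python3 - <<'E'
from h import *
c=ctrl.camera("side");print(ctrl.get_obs()["ee_pos"])
cv2.imwrite("pics/s5.png",cv2.resize(c["img"][165:220,260:330],None,fx=10,fy=10,interpolation=2))
E
```

```text
time_s: 6.7
ee_pos: [0.603, 0.0596, 0.3062]
eef_rot: [3.141, 0.001, 2.796]
force: [-3.5, 0.5, 7.4]
grip_width: 0.0596
grip_force: 35.0
time_s: 7.0
ee_pos: [0.603, 0.0596, 0.3088]
eef_rot: [3.141, 0.001, 2.796]
force: [-0.5, 1.0, 4.4]
grip_width: 0.0592
grip_force: 35.0
time_s: 7.3
ee_pos: [0.6029, 0.0595, 0.3082]
eef_rot: [-3.141, -0.001, 2.796]
force: [-0.6, 0.5, -0.0]
grip_width: 0.0658
grip_force: 0.0
time_s: 7.7
ee_pos: [0.6029, 0.0596, 0.3344]
eef_rot: [3.141, 0.001, 2.796]
force: [-0.5, 0.1, -0.5]
grip_width: 0.0664
grip_force: 0.0
[0.60284408 0.0596222  0.33375724]
```

View pics/s5.png

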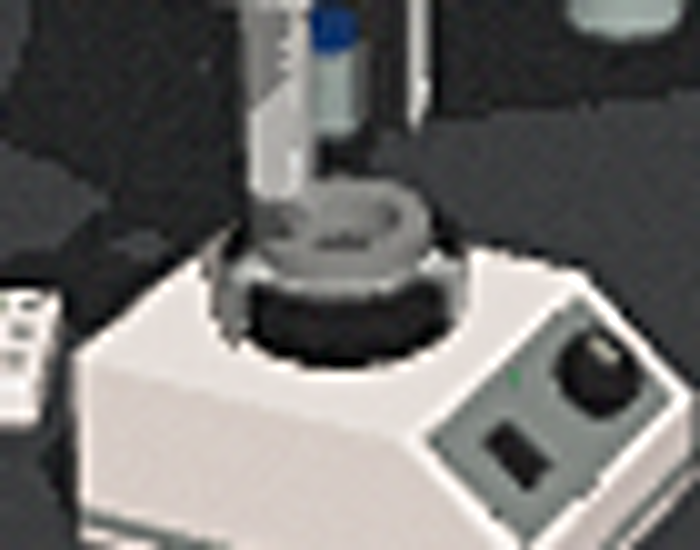

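The ring sits low in the head with its bead down at the clips. To be sure it is level all round, I'll press on its top face with half-closed fingers along two directions, which also measures its top height.

```bash
python3 -m jog '[[0,0,0,0,0,0],[0,0,0,0,0,0],[0,0,0,0,0,0]]' 52 20; python3 -m jog '[[0,0,0.8,0,0,0],[0,0,1.6,0,0,0],[0,0,1.6,0,0,0],[0,0,1.6,0,0,0]]'; python3 -m jog '[[0,0,0.2,0,0,0],[0,0,0.2,0,0,0],[0,0,0.2,0,0,0]]';python3 -m jog '[[0,0,0.2,0,0,0],[0,0,0.2,0,0,0],[0,0,0.2,0,0,0]]';python3 -m jog '[[0,0,0.2,0,0,0],[0,0,0.2,0,0,0],[0,0,0.2,0,0,0]]'
```

```text
time_s: 8.05
ee_pos: [0.6029, 0.0596, 0.3334]
eef_rot: [-3.141, -0.0, 2.796]
force: [0.3, -0.5, -0.0]
grip_width: 0.0494
grip_force: 0.0
time_s: 8.45
ee_pos: [0.6029, 0.0596, 0.3173]
eef_rot: [-3.141, -0.001, 2.796]
force: [-0.1, -0.2, 0.0]
grip_width: 0.0489
grip_force: 0.0
time_s: 8.75
ee_pos: [0.6029, 0.0596, 0.3157]
eef_rot: [-3.142, 0.0, 2.796]
force: [0.4, 0.2, 0.1]
grip_width: 0.0494
grip_force: 0.0
time_s: 9.05
ee_pos: [0.6029, 0.0596, 0.314]
eef_rot: [3.141, 0.0, 2.796]
force: [-1.7, -0.7, 5.2]
grip_width: 0.0489
grip_force: 2.7
time_s: 9.35
ee_pos: [0.6029, 0.0596, 0.3122]
eef_rot: [3.141, 0.001, 2.796]
force: [-2.0, 0.1, 7.1]
grip_width: 0.0492
grip_force: 3.5
```

Contact is at TCP 0.315, so the top is at 0.116, which is the home height. One more full press, then repeat turned by 60°.

```bash
python3 -m jog '[[0,0,0.2,0,0,0],[0,0,0.4,0,0,0],[0,0,0.4,0,0,0],[0,0,0.4,0,0,0]]'; python3 -m jog '[[0,0,-0.6,0,0,0],[0,0,-1.2,0,0,0],[0,0,-1.2,0,0,0.15],[0,0,-1.2,0,0,0.3],[0,0,-1.2,0,0,0.45],[0,0,-1.2,0,0,0.6],[0,0,-1.2,0,0,0.75],[0,0,-1.2,0,0,0.9]]'; python3 -m jog '[[0,0,0,0,0,0.15],[0,0,0,0,0,0.15],[0,0,0,0,0,0.15]]'
python3 -m jog '[[0,0,0.4,0,0,0],[0,0,0.5,0,0,0],[0,0,0.5,0,0,0],[0,0,0.5,0,0,0]]';python3 -m jog '[[0,0,0.2,0,0,0],[0,0,0.2,0,0,0],[0,0,0.2,0,0,0]]';python3 -m jog '[[0,0,0.4,0,0,0],[0,0,0.6,0,0,0],[0,0,0.6,0,0,0],[0,0,0.6,0,0,0]]'
```

```text
time_s: 9.75
ee_pos: [0.6029, 0.0596, 0.3086]
eef_rot: [3.141, 0.001, 2.796]
force: [-3.5, -0.2, 9.5]
grip_width: 0.0489
grip_force: 5.1
time_s: 10.55
ee_pos: [0.6029, 0.0596, 0.3195]
eef_rot: [-3.141, -0.0, 1.89]
force: [0.3, 0.6, -0.1]
grip_width: 0.0487
grip_force: 0.0
time_s: 10.85
ee_pos: [0.6029, 0.0596, 0.3196]
eef_rot: [-3.141, -0.0, 1.75]
force: [0.8, -0.2, 0.2]
grip_width: 0.049
grip_force: 0.0
time_s: 11.25
ee_pos: [0.603, 0.0596, 0.315]
eef_rot: [3.141, 0.0, 1.747]
force: [0.8, -0.2, 5.2]
grip_width: 0.0489
grip_force: 2.3
time_s: 11.55
ee_pos: [0.603, 0.0596, 0.3131]
eef_rot: [3.141, 0.0, 1.746]
force: [-0.9, -0.7, 5.4]
grip_width: 0.0489
grip_force: 3.1
time_s: 11.95
ee_pos: [0.603, 0.0596, 0.3076]
eef_rot: [3.141, 0.0, 1.746]
force: [-3.0, 0.3, 11.5]
grip_width: 0.0491
grip_force: 5.5
```

The contact height is the same in both directions, so the ring is level and snapped in. Lifting off, moving beside the flask and measuring it again.

```bash
python3 -m jog '[[0,0,-3,0,0,0],[0,0,-7,0,0,0],[0,0,-11,0,0,0],[0,0,-11,0,0,0],[0,0,-11,0,0,0]]' 65
python3 - <<'E'
from h import *
go(.551,.20,.41,1.746)
T=ctrl.camera("top");S=ctrl.camera("side")
a=cv2.resize(S["img"][165:275,270:330],None,fx=5,fy=5,interpolation=2);b=cv2.resize(T["img"][150:260,215:315],None,fx=5,fy=5,interpolation=2)
cv2.imwrite("pics/b6.png",np.hstack([a,b]))
for X in([.6015,.06,.116],[.551,.317,.134],[.551,.317,.048],[.551,.317,.025]):print(X,proj(S,X),proj(T,X))
E
```

```text
time_s: 12.45
ee_pos: [0.6028, 0.0596, 0.4167]
eef_rot: [3.141, 0.0, 1.746]
force: [0.2, 0.3, -0.3]
grip_width: 0.0608
grip_force: 0.0
rows [14.727 -2.65   0.667  0.     0.     0.   ]
[0.6015, 0.06, 0.116] (np.float64(293.88407799435095), np.float64(187.3091372974502)) (np.float64(339.8088973496323), np.float64(166.3587720405785))
[0.551, 0.317, 0.134] (np.float64(296.7592418926786), np.float64(224.01830866524415)) (np.float64(242.43360591450408), np.float64(183.18172401474772))
[0.551, 0.317, 0.048] (np.float64(297.3072392601529), np.float64(248.42355427717774)) (np.float64(248.34594572578226), np.float64(189.14227329492888))
[0.551, 0.317, 0.025] (np.float64(297.44823229244423), np.float64(254.72267382657168)) (np.float64(249.7718134846035), np.float64(190.5789651945857))
```

View pics/b6.png

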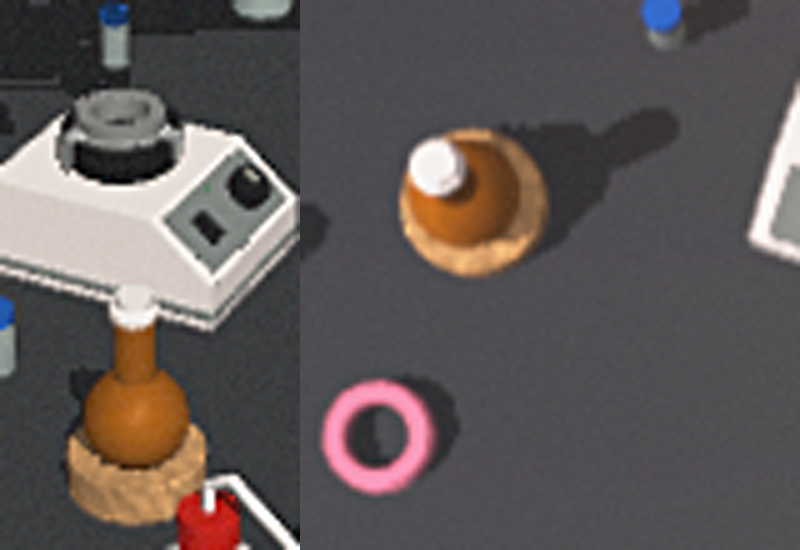

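The ring sits level in the head at side (293.8,187), as predicted for home. The flask stopper at top (242.6,183.4) and the ball at side (297.4,248) both match (0.551, 0.317). Going to the flask.

```bash
python3 -m jog '[[4,-0.1,0,0,0,0],[8.5,-0.2,0,0,0,0],[13,-0.3,0,0,0,0],[17.5,-0.4,0,0,0,0],[22,-0.5,0,0,0,0],[26.2,-0.6,0,0,0,0],[26.2,-0.6,0,0,0,0],[26.2,-0.6,0,0,0,0]]'; python3 -m jog '[[0,0,0,0,0,0],[0,0,0,0,0,0]]'; python3 -c "
from h import *
go(.551,.317,.281,1.746)"
```

```text
time_s: 13.35
ee_pos: [0.5512, 0.3172, 0.4149]
eef_rot: [-3.139, 0.001, 1.747]
force: [0.1, -0.4, -0.2]
grip_width: 0.0611
grip_force: 0.0
time_s: 13.55
ee_pos: [0.5518, 0.3155, 0.4163]
eef_rot: [-3.141, 0.0, 1.744]
force: [0.8, -0.1, -0.6]
grip_width: 0.0614
grip_force: 0.0
rows [ 1.7000e-01 -4.9000e-02  1.3534e+01 -1.0000e-03  0.0000e+00 -2.0000e-03]
```

```bash
python3 -m jog '[[0.1,0,4,0,0,0],[0.1,0,8,0,0,0],[0.1,0,11,0,0,0],[0.1,0,13.4,0,0,0],[0.1,0,13.4,0,0,0],[0.1,0,13.4,0,0,0]]'; python3 -m jog '[[0,0,0,0,0,0],[0,0,0,0,0,0],[0,0,0,0,0,0],[0,0,0,0,0,0],[0,0,0,0,0,0],[0,0,0,0,0,0]]' 10 30; python3 -m jog '[[0,0,-3,0,0,0],[0,0,-7,0,0,0],[0,0,-11,0,0,0],[0,0,-15,0,0,0],[0,0,-15,0,0,0],[0,0,-15,0,0,0]]'
python3 - <<'E'
from h import *
go(.602,.06,.43,1.746)
T=ctrl.camera("top");S=ctrl.camera("side");o=ctrl.get_obs();print(o["ee_pos"],o["force"],o["grip_width"])
u,v=map(int,proj(S,o["ee_pos"]-[0,0,.24]));print(u,v,proj(S,o["ee_pos"]-[0,0,.2324]))
cv2.imwrite("pics/s7.png",cv2.resize(S["img"][v-50:v+70,u-40:u+60],None,fx=5,fy=5,interpolation=2))
E
```

```text
time_s: 14.15
ee_pos: [0.5517, 0.317, 0.2835]
eef_rot: [3.141, -0.0, 1.745]
force: [-0.2, 0.7, 0.2]
grip_width: 0.0613
grip_force: 0.0
time_s: 14.75
ee_pos: [0.5513, 0.3176, 0.283]
eef_rot: [3.141, -0.0, 1.746]
force: [1.0, -0.2, 2.2]
grip_width: 0.0283
grip_force: 30.0
time_s: 15.35
ee_pos: [0.5511, 0.3175, 0.4326]
eef_rot: [3.141, -0.0, 1.746]
force: [-0.6, -0.9, -0.8]
grip_width: 0.028
grip_force: 30.0
rows [-26.244   0.526   0.256   0.     -0.     -0.   ]
[0.55123483 0.31755928 0.43074311] [-0.50771388 -0.66174314 -1.73021268] 0.028363254659824033
296 207 (np.float64(296.2138844705293), np.float64(204.91619605621227))
```

View pics/s7.png

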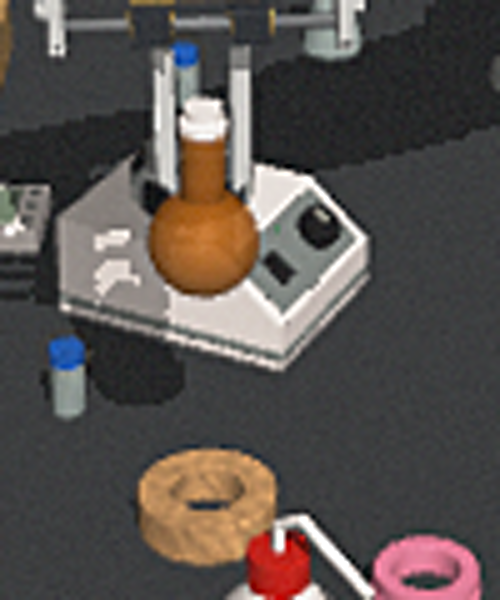

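The flask hangs upright (ball at crop (205,240), stopper at (205,115)) and the cork ring stayed where it was. Carrying it to the mixer.

```bash
python3 -m jog '[[-3,0.1,0,0,0,0],[-7,0.1,0,0,0,0],[-11,0.2,0,0,0,0],[-15,0.3,0,0,0,0],[-19,0.4,0,0,0,0],[-22.5,0.5,0,0,0,0],[-25,0.5,0,0,0,0],[-26.2,0.5,0,0,0,0]]' - 40; python3 -m jog '[[0,0,0,0,0,0],[0,0,0,0,0,0],[0,0,0,0,0,0],[0,0,0,0,0,0]]'
python3 - <<'E'
from h import *
go(.602,.06,.385,1.746)
S=ctrl.camera("side");print(proj(S,ctrl.get_obs()["ee_pos"]-[0,0,.235]))
cv2.imwrite("pics/s8.png",cv2.resize(S["img"][120:210,260:330],None,fx=6,fy=6,interpolation=2))
im=S["img"].astype(int);m=((im[...,2]-im[...,0]>50)&(im[...,1]<120)).astype(np.uint8);m[:130]=0;m[200:]=0;m[:,:275]=0;m[:,315:]=0
k=max(cv2.findContours(m,0,1)[0],key=cv2.contourArea);print(cv2.boundingRect(k))
E
```

```text
time_s: 16.25
ee_pos: [0.6021, 0.0585, 0.431]
eef_rot: [-3.139, -0.0, 1.744]
force: [-0.2, 0.4, -1.2]
grip_width: 0.0279
grip_force: 40.0
time_s: 16.65
ee_pos: [0.6016, 0.0615, 0.4326]
eef_rot: [-3.141, -0.0, 1.747]
force: [0.2, -0.0, -1.7]
grip_width: 0.028
grip_force: 40.0
rows [-1.530e-01  9.000e-03  4.755e+00 -0.000e+00 -0.000e+00  1.000e-03]
(np.float64(293.2277371761496), np.float64(165.5962395564103))
(284, 146, 19, 29)
```

View pics/s8.png

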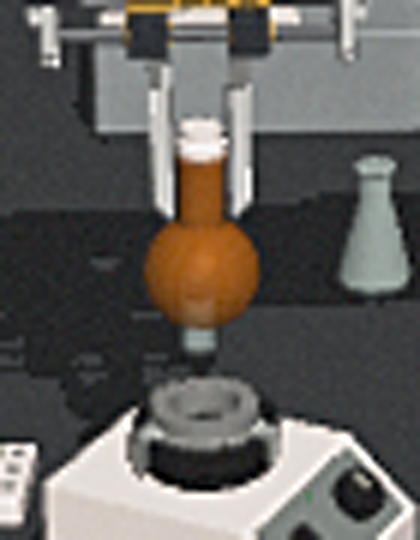

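The ball (u≈202 in the crop) lines up with the ring (u≈205) once perspective is allowed for, and the flask is upright. Lowering.

```bash
python3 -m jog '[[-0.15,0,1.5,0,0,0],[-0.15,0,3,0,0,0],[-0.15,0,4.2,0,0,0],[-0.15,0,5,0,0,0],[-0.15,0,5,0,0,0],[-0.15,0,5,0,0,0]]'; python3 -m jog '[[0,0,0.2,0,0,0],[0,0,0.4,0,0,0],[0,0,0.4,0,0,0],[0,0,0.4,0,0,0]]' - 50;python3 -m jog '[[0,0,0.15,0,0,0],[0,0,0.3,0,0,0],[0,0,0.3,0,0,0],[0,0,0.3,0,0,0]]'
```

```text
time_s: 17.3
ee_pos: [0.6021, 0.059, 0.3831]
eef_rot: [3.141, 0.0, 1.746]
force: [0.1, 0.5, -1.0]
grip_width: 0.0278
grip_force: 40.0
time_s: 17.7
ee_pos: [0.602, 0.0589, 0.3788]
eef_rot: [3.141, 0.0, 1.746]
force: [0.3, -0.7, -1.9]
grip_width: 0.0284
grip_force: 50.0
time_s: 18.1
ee_pos: [0.602, 0.0589, 0.3757]
eef_rot: [3.142, 0.0, 1.746]
force: [0.5, -0.0, -1.1]
grip_width: 0.0283
grip_force: 50.0
```

```bash
python3 -m jog '[[0.05,0,0.15,0,0,0],[0.05,0,0.3,0,0,0],[0.05,0,0.3,0,0,0],[0.05,0,0.3,0,0,0]]';python3 -m jog '[[0,0,0.15,0,0,0],[0,0,0.3,0,0,0],[0,0,0.3,0,0,0],[0,0,0.3,0,0,0]]';python3 -m jog '[[0,0,0.15,0,0,0],[0,0,0.3,0,0,0],[0,0,0.3,0,0,0],[0,0,0.3,0,0,0]]'
```

```text
time_s: 18.5
ee_pos: [0.602, 0.0594, 0.373]
eef_rot: [3.141, 0.0, 1.746]
force: [-0.7, -1.1, 5.5]
grip_width: 0.0276
grip_force: 50.0
time_s: 18.9
ee_pos: [0.602, 0.0594, 0.3702]
eef_rot: [3.141, 0.0, 1.746]
force: [-1.0, -0.7, 6.9]
grip_width: 0.028
grip_force: 50.0
time_s: 19.3
ee_pos: [0.602, 0.0594, 0.3676]
eef_rot: [3.14, 0.0, 1.746]
force: [-1.4, -1.9, 10.2]
grip_width: 0.0276
grip_force: 50.0
```

```bash
python3 -m jog '[[0,0,0.1,0,0,0],[0,0,0.2,0,0,0],[0,0,0.2,0,0,0],[0,0,0.2,0,0,0]]';python3 -m jog '[[0,0,0.1,0,0,0],[0,0,0.15,0,0,0],[0,0,0.15,0,0,0],[0,0,0.15,0,0,0]]'
```

```text
time_s: 19.7
ee_pos: [0.602, 0.0593, 0.3671]
eef_rot: [3.138, 0.001, 1.746]
force: [-4.2, -2.9, 20.2]
grip_width: 0.0277
grip_force: 50.0
time_s: 20.1
ee_pos: [0.602, 0.0593, 0.3669]
eef_rot: [3.137, 0.001, 1.746]
force: [-6.3, -3.8, 28.9]
grip_width: 0.028
grip_force: 50.0
```

The TCP stopped at 0.367 while the force rose to 29 N, so the head is on its stop. I'll ease off a little, wait and check.

```bash
python3 -m jog '[[0,0,-0.1,0,0,0],[0,0,-0.1,0,0,0],[0,0,-0.1,0,0,0],[0,0,-0.1,0,0,0],[0,0,-0.1,0,0,0],[0,0,-0.1,0,0,0],[0,0,-0.1,0,0,0],[0,0,-0.1,0,0,0]]'
python3 - <<'E'
from h import *
S=ctrl.camera("side")
cv2.imwrite("pics/s9.png",cv2.resize(S["img"][130:220,260:330],None,fx=6,fy=6,interpolation=2))
E
```

```text
time_s: 20.9
ee_pos: [0.602, 0.0593, 0.367]
eef_rot: [3.138, 0.001, 1.746]
force: [-5.9, -1.7, 23.4]
grip_width: 0.0278
grip_force: 50.0
```

View pics/s9.png

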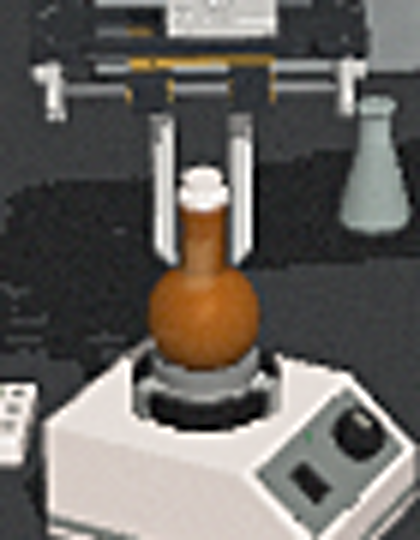

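The flask stands upright in the level ring (ball at crop (204,315)). The head is down on its stop, the load is steady at 23 N, and the fingers are well clear of the mixer.

```bash
python3 -c "
from station import ctrl
print(ctrl.hand_in())"
```

```text
the job is handed in; nothing more can be done
None
```

Handed in at about 21 s: the foam ring is snapped in level, and the gripper holds the flask upright in it with the head pressed onto its stop at about 23 N, fingers clear of the mixer. The fingers hold the flask at its 28 mm lip rather than lower on the neck, with no slip seen, and I saw no bystander moved.

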